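# Clear the eyepiece from the inspection fixture and load the camera module

### The job

The camera module with the barrel has to be loaded in the holding fixture for microscope inspection, but someone left a spare eyepiece standing in the fixture's pocket. First stand the eyepiece upright in the grey parts tray, then set the module flat in the pocket between the corner angles, with its barrel pointing out of the open end. Set both down, do not drop them.

Things in the scene. Friction and masses are not known exactly. Their poses are not given: they have to be found in the camera images.
- nest: Fixed holding fixture: aluminium plate 160 (x) x 110 (y) x 12 mm. Origin: centre of its underside, on the bench, below the pocket's centre. Pocket: the flat top (12 mm up) inside dark strips 8 mm higher; 100 mm long (x), 64 mm wide (y). A bar closes the -x end; each long side has only a 15 mm strip at either end; the +x end has a 40 mm gap: the module's barrel points that way. Yaw within 0.3 rad.
- tray: Grey open parts tray, fixed to the bench, 160 x 160 mm outside, 22 mm high, walls and floor 4 mm thick. Origin: centre of its underside, on the bench; x and y along its sides, z up.
- eyepiece_center (a point): Spare eyepiece, loose, standing upright (eyecup up) in the fixture's pocket: round, 62 mm high; lower 20 mm a steel sleeve 30 mm in diameter, then a black body 38 mm in diameter up to 50 mm, then a rubber eyecup up to 40 mm in diameter. About 120 g. The point is on its axis, half-way up (31 mm above its foot); z is its axis, up.
- module_center (a point): Camera module, loose, flat on the bench: black box 80 (x) x 44 (y) x 44 (z) mm with a barrel 20 mm in diameter, 35 mm long, sticking out of the middle of its +x end; about 220 g. A bystander box of the same size and colour has no barrel. The point is the centre of the box, 22 mm above its underside; x towards the barrel, z up.
- module_nose (a point): Free end of the module's barrel, on the barrel's axis, 75 mm from the centre of the box along its x and at the same height.

How it is judged:
On the way, in this order (a step that is already met when the one before it is completed fails the run):
1. the eyepiece stands upright in the tray, released (x of eyepiece_center in the frame of tray between -0.068 and 0.068 m and y of eyepiece_center in the frame of tray between -0.068 and 0.068 m and z of eyepiece_center in the frame of tray below 0.045 m and angle between eyepiece_center's own z axis and vertical below 0.2 rad and contact force between the fingers and eyepiece below 0.05 N and linear speed of eyepiece below 0.03 m/s), for 0.2 s.
2. the module lies flat in the pocket, barrel towards the open end, released (horizontal distance between module_center and nest below 0.018 m and z of module_center in the frame of nest between 0.031 and 0.0375 m and angle between module_center's own z axis and vertical below 0.07 rad and angle between the x axis of module_center and the x axis of nest, either way round below 0.3 rad and x of module_nose in the frame of nest above 0.04 m and contact force between the fingers and module below 0.05 N and linear speed of module below 0.03 m/s), for 0.2 s.
At the end, for the whole second after the job is handed in: The eyepiece stands upright (within 0.2 rad) on the tray's floor, its axis within 68 mm of the tray's centre along each side; the module lies flat on the pocket's floor, within 18 mm of the pocket's centre and 0.3 rad of its direction, barrel towards the open end; both released and at rest (all of step 1 and all of step 2); the robot touches nothing.
It fails at once if the eyepiece is dropped: in the air (40 mm or more up) and not held (height (world z) of eyepiece_center above 0.085 m and contact force between the fingers and eyepiece below 0.01 N).
It fails at once if the module is dropped: in the air (40 mm or more up) and not held (height (world z) of module_center above 0.076 m and contact force between the fingers and module below 0.01 N).
It also fails if it takes over 58 s, if anything falls off the work surface, if the arm or the gripper's body presses on something with over 40 N, if the wrist force passes 120 N, or if a joint passes its speed limit or range.

### The arm

A 6-joint arm with a two-finger parallel gripper is mounted at the origin on the work surface. World frame = base frame: x ahead of the robot, y to its left, z up, the work surface at z = 0. Lengths are in m, angles in rad, forces in N, time in s.
With the tool pointing down it reaches from about 0.275 to 1 m from the base axis. Payload 8.4 kg.
Tool frame: the origin (TCP) lies at the very end of the fingers, on their centre line; the grasp point (between the pads) lies 19 mm behind it; z points along the fingers, y is the direction in which the jaws open and shut (so a half turn about z gives the same grasp; the last joint's range is limited). The gripper opens to 85 mm and grips with 20 to 120 N. Pads are 22 mm wide; open, the fingers measure 114 mm over their backs; the gripper's body (76 mm by 85 mm) begins 54 mm behind the grasp point. The pads swing forward as they close: fully open they stand 13 mm farther back than shut.
Start: joints at [1.151, 0.353, 1.633, -0, 1.155, -0.002], TCP at [0.254, 0.571, 0.231] pointing down, gripper open.
Joint ranges: [-2.63, 2.63], [-0.92, 2.1], [0.06, 2.66], [-1.3, 4.44], [0, 2.69], [-3.02, 3.02]. Speed limits (rad/s): [2.22, 2.22, 2.79, 3.14, 3.14, 3.14].

### API

Orientations are given as a unit quaternion [w, x, y, z].
In Python, from plant import * gives the robot as it stands. The module is installed in compiled form; this text tells all that it offers.
- The arm moves only by the tool step_arm, never from a script. Its argument "moves" is a list of rows, each a list of 3 entries, a list of its own where there are three numbers: the shift along the tool's x, y, z in mm, then the turn, a rotation vector about the tool's x, y, z in degrees, then the opening, from 0 (shut) to 1 (fully open). A call has 1 to 8 rows; each row is the pose to reach, as a shift and turn from the pose commanded when the call began, along the tool's axes at that moment; what a row does not reach only later rows make up. A row lasts 1/8 s, in which the tool goes at most 62.5 mm and 10.7 degrees, less where a joint would pass 70% of its speed; a pose out of reach is approached as far as the arm can. A call with a gripper value outside its range is refused whole. The fingers move at their own pace and stop on an object; the grip force is fixed at half the most. Time passes only in rows, so rows that repeat a pose let the fingers close. It gives the time, the measured TCP pose, the force and the opening at its end, in the units of the state.
- sense(): the state, without advancing time (a new reading comes with each control period).
- snapshot(name): name is "scene" or "side" or "wrist"; returns (picture, depth): 480x640x3 uint8, red, green, blue; 480x640 float32, m along the optical axis (not along the pixel's ray), 0 where there is no reading.
- camera_model(name): a dict with "fx", "fy", "cx", "cy" (pixels), "cam_to_world" (4x4, takes a point from camera to world coordinates). Camera axes: x right, y up, looking along -z (the intrinsics and any distortion apply to the point x, -y, -z); pixel columns grow to the right and rows downward; lengths in m; the calibration is good to about 2 mm. A picture is of the moment at which its call begins: read the wrist's pose just before it. camera_model takes no time and is no camera call; for the wrist camera it gives the pose at the moment of the call.
- sign_off(): hands the job in, once; it reports no verdict.
The state is a dict: "clock": time; "joints": joint angles; "joint_vel": joint speeds; "joint_efforts": joint torques, N m; "tool_pos": TCP position; "orientation": TCP orientation; "ft_force": force on the tool from outside, world axes, zero at the start; "ft_torque": the same for the moment, N m; "finger_gap": opening from 0.0 (shut) to 1.0 (fully open).
Only numpy, scipy, OpenCV 4.12 (cv2) and the standard library are available. Lean on these libraries where they do the work, as an engineer would, in place of code of your own. Each camera call takes 0.05 s, during which the arm holds its last target.

## Working session

There is one attempt and no reset: what is moved stays moved. The work goes in short steps, Python scripts to look and compute and a tool call to move; the robot and the scene stay as the last step left them, time stands still between calls to the robot, and variables do not carry over. Pictures are saved under pics/ and viewed, and the job is handed in when it is done.

Besides the shell and the picture viewer there is one more tool, called after ">>>" as name(argument=value, ...), one argument or row to a line, values as JSON. step_arm: Moves the arm, as the interface text tells. Its arguments: {"type":"object","properties":{"moves":{"type":"array"}},"required":["moves"]}

```bash
mkdir -p pics
cat > h.py <<'E'
from plant import *
import numpy as np, cv2
from scipy.spatial.transform import Rotation as R
def grab(name,tag):
    m=camera_model(name); p,d=snapshot(name)
    cv2.imwrite(f'pics/{tag}.png',p[:,:,::-1]); np.savez(f'{tag}.npz',p=p,d=d,T=m['cam_to_world'],K=[m['fx'],m['fy'],m['cx'],m['cy']]); print({k:v for k,v in m.items() if k!='cam_to_world'})
def cloud(tag):
    z=np.load(f'{tag}.npz'); d=z['d']; fx,fy,cx,cy=z['K']
    v,u=np.mgrid[0:480,0:640]
    P=np.stack([(u-cx)/fx*d,-(v-cy)/fy*d,-d],-1)
    W=P@z['T'][:3,:3].T+z['T'][:3,3]; W[d==0]=np.nan
    return W,z['p']
E
python3 - <<'E'
from h import *
s=sense();print(s)
grab('scene','scene0');grab('side','side0')
E
```

```text
{'clock': 0.0, 'joints': array([ 1.15061065e+00,  3.53622207e-01,  1.63412922e+00,  6.26615322e-06,
        1.15522197e+00, -2.42473911e-03]), 'joint_vel': array([ 0.00179996,  0.00115383,  0.00039169,  0.00066136, -0.00018882,
        0.0004114 ]), 'joint_efforts': array([ 6.53367060e-04, -6.05246472e+01, -3.42065620e+01,  1.43457351e-04,
        9.15819575e-03,  3.80332301e-05]), 'tool_pos': array([0.25338874, 0.57080685, 0.23058   ]), 'orientation': array([-1.47597498e-04,  2.07366025e-01,  9.78263183e-01, -6.74414171e-04]), 'ft_force': array([-0.60209332,  0.47722282, -0.41941997]), 'ft_torque': array([-0.02532876,  0.00978471, -0.00113167]), 'finger_gap': 1.0039654799650537}
{'fx': 487.19971565067357, 'fy': 487.19971565067357, 'cx': 323.6869445999917, 'cy': 247.63050708789598}
{'fx': 443.18853650175146, 'fy': 443.18853650175146, 'cx': 315.5983979070266, 'cy': 237.92155419412333}
```

View pics/scene0.png

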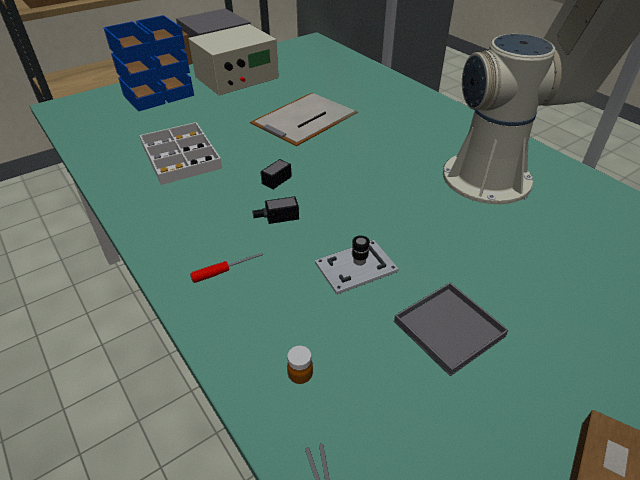

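View pics/side0.png

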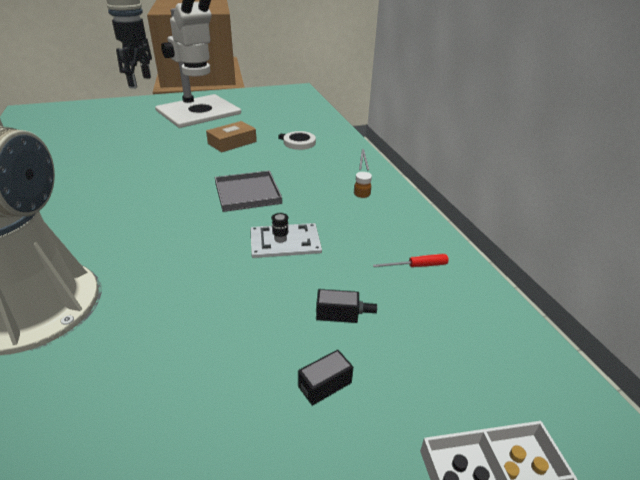

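The scene view shows the module with its barrel at (283,210) and the bystander box at (277,174). The eyepiece is at (361,248) in the fixture and the tray is at (450,326). The side view shows the same objects at (338,305), (326,376), (280,224) and (248,190). Next I'll measure them from depth.

Run:
```python
from h import *
import numpy as np
def rect(W,m,n):
    P=W[m][:,:2]; 
    r=cv2.minAreaRect((P*1000).astype(np.float32)); print(n,len(P),np.round(r[0],1),np.round(r[1],1),round(r[2],1),'zmed',np.median(W[m][:,2]).round(4))
for tag in('scene0','side0'):
    W,p=cloud(tag); 
    box={'scene0':dict(tray=(390,280,512,375),nest=(312,235,402,295),mod=(250,192,303,226)),'side0':dict(tray=(210,168,286,212),nest=(245,205,326,260),mod=(310,285,380,325))}[tag]
    M={}
    for k,(a,b,c,d) in box.items():
        m=np.zeros((480,640),bool); m[b:d,a:c]=True; M[k]=m
    z=W[...,2]
    rect(W,M['tray']&(z>.015)&(z<.03),'trayrim')
    rect(W,M['tray']&(z>.008)&(z<.03),'tray')
    rect(W,M['nest']&(z>.007)&(z<.016),'plate')
    rect(W,M['nest']&(z>.0175)&(z<.023),'strips')
    rect(W,M['nest']&(z>.035),'eyep')
    rect(W,M['nest']&(z>.070),'eyetop')
    rect(W,M['mod']&(z>.006),'mod')
    rect(W,M['mod']&(z>.040),'modtop')
    m=M['mod']&(z>.008)&(z<.036)
    print(tag,'bench z',np.nanmedian(z[225:235,430:440]))
    for k in('nest','mod','tray'):
        a,b,c,d=box[k]; cv2.imwrite(f'pics/{tag}_{k}.png',cv2.resize(p[b-5:d+5,a-5:c+5,::-1],None,fx=6,fy=6,interpolation=cv2.INTER_CUBIC)[:600,:800])
```

```text
trayrim 952 [487.5 312. ] [162.  163.7] 89.1 zmed 0.0209
tray 1450 [487.5 312. ] [162.  163.7] 89.1 zmed 0.0181
plate 1947 [529.9  64.2] [114.  161.6] 79.6 zmed 0.0125
strips 184 [529.5  63.5] [ 78.6 113.9] 80.0 zmed 0.0201
eyep 370 [518.6  59.6] [39.5 38.9] 25.0 zmed 0.0681
eyetop 176 [517.2  59.1] [39.7 37.8] 50.8 zmed 0.0748
mod 833 [ 570.3 -194.3] [ 61.1 142. ] 80.0 zmed 0.0356
modtop 373 [ 566.4 -195.1] [48.8 80.1] 67.2 zmed 0.0449
scene0 bench z 0.0009358562639061874
trayrim 503 [487.8 311.9] [168.3 160. ] 89.0 zmed 0.0213
tray 869 [487.8 312.2] [168.4 160.1] 89.3 zmed 0.0168
plate 1548 [536.5 115.3] [227.2 164.7] 83.3 zmed 0.0136
strips 163 [530.4  62.6] [ 80.  112.3] 79.9 zmed 0.0209
eyep 357 [517.6  59. ] [41.4 36.2] 75.4 zmed 0.0646
eyetop 153 [518.5  59.1] [37.2 40.1] 1.7 zmed 0.0759
mod 1477 [ 583.  -202.8] [ 46.5 114.4] 67.5 zmed 0.0403
modtop 744 [ 566.7 -195.7] [45.9 78.7] 67.7 zmed 0.0458
side0 bench z 0.0014791234455188706
```

Both cameras agree:

| Object | Position | Yaw |
|---|---|---|
| Nest | (0.530, 0.063) | −10° |
| Tray | (0.4877, 0.312) | — |
| Eyepiece | (0.518, 0.059) | — |
| Module | (0.5665, −0.1955) | −22.5°, barrel towards +x |

The measured sizes and heights match the given ones. I'll write a helper that converts targets into tool shifts.

```bash
cat >> h.py <<'E'
def go(x,y,z,yawy=None):
    s=sense(); q=s['orientation']; Rt=R.from_quat([q[1],q[2],q[3],q[0]])
    d=Rt.inv().apply(np.array([x,y,z])-s['tool_pos'])*1000
    yv=Rt.apply([0,1,0]); a=np.degrees(np.arctan2(yv[1],yv[0]))
    t=a if yawy is None else yawy
    Rd=R.from_euler('z',t,degrees=True)*R.from_matrix(np.array([[0,1,0],[1,0,0],[0,0,-1.]]).T@np.eye(3))
    # desired: tool y along t, z down, x = y cross z
    yy=np.array([np.cos(np.radians(t)),np.sin(np.radians(t)),0]); zz=np.array([0,0,-1.]); Rd=R.from_matrix(np.stack([np.cross(yy,zz),yy,zz],1))
    print('t',round(s['clock'],2),'yawy',round(a,2),'shift',d.round(1),'rot',np.degrees((Rt.inv()*Rd).as_rotvec()).round(2),'gap',round(s['finger_gap'],3),'pos',s['tool_pos'].round(4))
E
python3 -c "
from h import *
go(.518,.059,.15)"
```

```text
t 0.1 yawy 66.06 shift [-449.5 -360.4   81.1] rot [-0.07  0.    0.  ] gap 1.0 pos [0.2534 0.5708 0.2306]
```

>>> step_arm(
  moves=[
    [[-56,-45,0],[0,0,0],1],
    [[-112,-90,0],[0,0,0],1],
    [[-168,-135,0],[0,0,0],1],
    [[-224,-180,0],[0,0,0],1],
    [[-280,-225,0],[0,0,0],1],
    [[-336,-270,0],[0,0,0],1],
    [[-392,-315,0],[0,0,0],1],
    [[-448,-360,0],[0,0,0],1],
  ],
)

```text
clock: 1.1
tool_pos: [0.4833, 0.1249, 0.2313]
orientation: [0.0, 0.207, 0.978, 0.0]
ft_force: [0.7, 0.3, -0.0]
finger_gap: 0.999
```

```bash
python3 -c "
from h import *
go(.518,.059,.15)"
```

```text
t 1.1 yawy 66.06 shift [-58.5 -46.2  81.3] rot [ 0.01  0.   -0.  ] gap 0.999 pos [0.4833 0.1249 0.2313]
```

>>> step_arm(
  moves=[
    [[-40,-32,0],[0,0,0],1],
    [[-58,-46,40],[0,0,0],1],
    [[-58,-46,60],[0,0,0],1],
    [[-58,-46,60],[0,0,0],1],
    [[-58,-46,60],[0,0,0],1],
  ],
)

```text
clock: 1.72
tool_pos: [0.5174, 0.0616, 0.172]
orientation: [0.0, 0.207, 0.978, 0.0]
ft_force: [1.0, -0.3, 0.4]
finger_gap: 1.0
```

```bash
python3 -c "
from h import *
go(.518,.059,.028)
grab('wrist','w1')
W,p=cloud('w1'); z=W[...,2]
import numpy as np
for lo,hi in((.04,.09),(.066,.085),(.017,.024),(.009,.015)):
  m=(z>lo)&(z<hi)&(np.hypot(W[...,0]-.53,W[...,1]-.063)<.11)
  r=cv2.minAreaRect((W[m][:,:2]*1000).astype(np.float32));print(lo,m.sum(),r)
"
```

```text
t 1.73 yawy 66.08 shift [ -1.5  -2.2 144. ] rot [ 0.02  0.03 -0.  ] gap 1.0 pos [0.5174 0.0616 0.172 ]
{'fx': 372.2182015576082, 'fy': 372.2182015576082, 'cx': 316.1872836842374, 'cy': 239.44966402544225}
0.04 2852 ((518.5342407226562, 59.303192138671875), (38.73910140991211, 38.714561462402344), 33.17222213745117)
0.066 2518 ((518.5342407226562, 59.303192138671875), (38.73910140991211, 38.714561462402344), 33.17222213745117)
0.017 1624 ((530.656005859375, 62.51362609863281), (76.11331939697266, 112.21585083007812), 80.29763793945312)
0.009 19335 ((530.6723022460938, 62.58415985107422), (109.9972152709961, 160.11309814453125), 80.2916259765625)
```

View pics/w1.png

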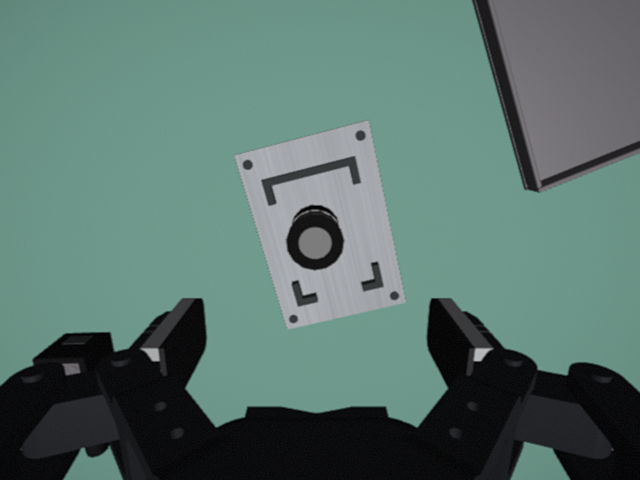

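The wrist view puts the eyepiece at (315,240), inside the strips. The bar faces the robot at (310,170), and the open end is at (335,290) on the far side. Refined values are nest (0.5307, 0.0626) with yaw −9.7°, and eyepiece (0.5185, 0.0593). I'll descend now.

>>> step_arm(
  moves=[
    [[-2,-2,50],[0,0,0],1],
    [[-2,-2,95],[0,0,0],1],
    [[-2,-2,120],[0,0,0],1],
    [[-2,-2,140],[0,0,0],1],
    [[-2,-2,143],[0,0,0],1],
    [[-2,-2,143],[0,0,0],1],
    [[-2,-2,143],[0,0,0],1],
  ],
)

```text
clock: 2.65
tool_pos: [0.519, 0.0588, 0.0295]
orientation: [0.001, 0.207, 0.978, 0.0]
ft_force: [0.5, -0.4, -0.5]
finger_gap: 0.999
```

```bash
python3 -c "
from h import *
go(.5185,.0593,.028)"
```

```text
t 2.65 yawy 66.07 shift [0.6 0.2 1.5] rot [ 0.06  0.1  -0.  ] gap 0.999 pos [0.519  0.0588 0.0295]
```

>>> step_arm(
  moves=[
    [[1,0,0],[0,0,0],0.6],
    [[1,0,0],[0,0,0],0.4],
    [[1,0,0],[0,0,0],0.2],
    [[1,0,0],[0,0,0],0.2],
    [[1,0,0],[0,0,0],0.2],
    [[1,0,0],[0,0,0],0.2],
    [[1,0,0],[0,0,0],0.2],
    [[1,0,0],[0,0,0],0.2],
  ],
)

```text
clock: 3.65
tool_pos: [0.5174, 0.0591, 0.0287]
orientation: [0.0, 0.207, 0.978, 0.0]
ft_force: [-0.9, -0.3, 6.4]
finger_gap: 0.42
```

>>> step_arm(
  moves=[
    [[0,0,0],[0,0,0],0.2],
    [[0,0,0],[0,0,0],0.2],
    [[0,0,-10],[0,0,0],0.2],
    [[0,0,-30],[0,0,0],0.2],
    [[0,0,-60],[0,0,0],0.2],
    [[0,0,-90],[0,0,0],0.2],
    [[0,0,-100],[0,0,0],0.2],
    [[0,0,-100],[0,0,0],0.2],
  ],
)

```text
clock: 4.65
tool_pos: [0.5174, 0.0591, 0.1286]
orientation: [0.001, 0.207, 0.978, 0.0]
ft_force: [0.1, -1.1, -1.9]
finger_gap: 0.417
```

```bash
python3 -c "
from h import *
go(.4877,.312,.12)
grab('wrist','w2')"
```

```text
t 4.65 yawy 66.06 shift [129.8 219.1   8.6] rot [ 0.03  0.05 -0.  ] gap 0.417 pos [0.5174 0.0591 0.1286]
{'fx': 372.2182015576082, 'fy': 372.2182015576082, 'cx': 316.1872836842374, 'cy': 239.44966402544225}
```

View pics/w2.png

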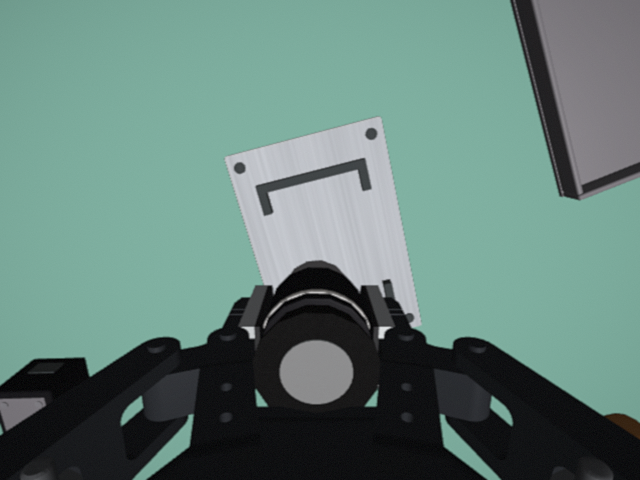

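The eyepiece is gripped upright at (316,340) and clear of the pocket. I'm carrying it to the tray centre.

>>> step_arm(
  moves=[
    [[15,25,0],[0,0,0],0.2],
    [[38,65,0],[0,0,0],0.2],
    [[64,108,0],[0,0,0],0.2],
    [[90,152,0],[0,0,0],0.2],
    [[112,190,0],[0,0,0],0.2],
    [[125,211,0],[0,0,0],0.2],
    [[130,219,0],[0,0,0],0.2],
    [[130,219,0],[0,0,0],0.2],
  ],
)

```text
clock: 5.7
tool_pos: [0.4867, 0.3116, 0.1273]
orientation: [-0.001, 0.207, 0.978, -0.001]
ft_force: [-0.5, 0.6, -0.9]
finger_gap: 0.42
```

>>> step_arm(
  moves=[
    [[0,0,15],[0,0,0],0.2],
    [[0,0,40],[0,0,0],0.2],
    [[0,0,65],[0,0,0],0.2],
    [[0,0,83],[0,0,0],0.2],
    [[0,0,90],[0,0,0],0.2],
    [[0,0,92],[0,0,0],0.2],
    [[0,0,92],[0,0,0],0.2],
  ],
)

```text
clock: 6.58
tool_pos: [0.4877, 0.3121, 0.0368]
orientation: [0.0, 0.207, 0.978, 0.0]
ft_force: [0.4, -0.8, -1.4]
finger_gap: 0.418
```

```bash
python3 -c "
from h import *
go(.4877,.312,.0207)
grab('side','s3')
p=cv2.imread('pics/s3.png');cv2.imwrite('pics/s3c.png',cv2.resize(p[120:220,190:310],None,fx=6,fy=6,interpolation=cv2.INTER_CUBIC))"
```

```text
t 6.58 yawy 66.06 shift [-0.1 -0.1 16.1] rot [ 0.04  0.03 -0.  ] gap 0.418 pos [0.4877 0.3121 0.0368]
{'fx': 443.18853650175146, 'fy': 443.18853650175146, 'cx': 315.5983979070266, 'cy': 237.92155419412333}
```

View pics/s3c.png

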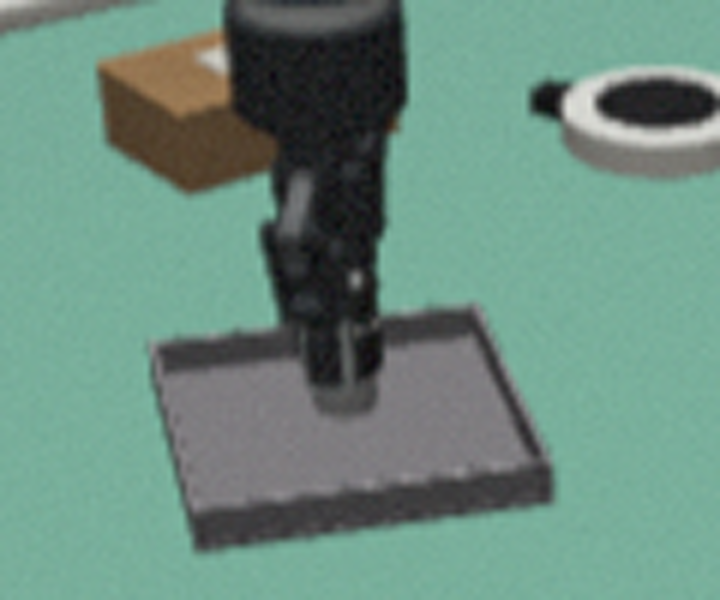

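The eyepiece hangs upright over the middle of the tray floor, with its sleeve at crop (345,395). I'm lowering it to contact.

>>> step_arm(
  moves=[
    [[0,0,6],[0,0,0],0.2],
    [[0,0,11],[0,0,0],0.2],
    [[0,0,14],[0,0,0],0.2],
    [[0,0,15],[0,0,0],0.2],
    [[0,0,15],[0,0,0],0.2],
    [[0,0,15],[0,0,0],0.2],
  ],
)

```text
clock: 7.38
tool_pos: [0.4873, 0.312, 0.0214]
orientation: [0.0, 0.207, 0.978, 0.0]
ft_force: [-0.6, -0.1, -1.8]
finger_gap: 0.42
```

>>> step_arm(
  moves=[
    [[0,0,0.5],[0,0,0],0.2],
    [[0,0,1],[0,0,0],0.2],
    [[0,0,1],[0,0,0],0.2],
  ],
)

```text
clock: 7.75
tool_pos: [0.4874, 0.312, 0.0208]
orientation: [0.0, 0.207, 0.978, 0.0]
ft_force: [-0.4, -0.8, 5.6]
finger_gap: 0.42
```

The force rose from −1.8 to +5.6 N, so it has touched down at the expected height. Releasing.

>>> step_arm(
  moves=[
    [[0,0,0],[0,0,0],0.5],
    [[0,0,0],[0,0,0],0.6],
    [[0,0,0],[0,0,0],0.8],
    [[0,0,0],[0,0,0],1],
    [[0,0,0],[0,0,0],1],
    [[0,0,0],[0,0,0],1],
    [[0,0,0],[0,0,0],1],
  ],
)

```text
clock: 8.62
tool_pos: [0.4872, 0.3119, 0.0203]
orientation: [-0.0, 0.207, 0.978, -0.0]
ft_force: [0.3, -0.0, -0.7]
finger_gap: 1.0
```

>>> step_arm(
  moves=[
    [[0,0,-15],[0,0,0],1],
    [[0,0,-45],[0,0,0],1],
    [[0,0,-85],[0,0,0],1],
    [[0,0,-130],[0,0,0],1],
    [[0,0,-150],[0,0,0],1],
    [[0,0,-150],[0,0,0],1],
  ],
)

```text
clock: 9.38
tool_pos: [0.4883, 0.3126, 0.1729]
orientation: [0.002, 0.207, 0.978, 0.002]
ft_force: [-0.6, -0.1, -0.9]
finger_gap: 1.0
```

```bash
python3 -c "
from h import *
go(.5665,-.1955,.17,67.5)
grab('wrist','w4')
W,p=cloud('w4'); z=W[...,2]
m=(z>.05)&(z<.08)&(np.hypot(W[...,0]-.4877,W[...,1]-.312)<.07)
print(cv2.minAreaRect((W[m][:,:2]*1000).astype(np.float32)),np.nanmedian(z[m]))
"
```

```text
t 9.38 yawy 66.06 shift [-277.6 -432.7    2. ] rot [ 0.21  0.14 -1.44] gap 1.0 pos [0.4883 0.3126 0.1729]
{'fx': 372.2182015576082, 'fy': 372.2182015576082, 'cx': 316.1872836842374, 'cy': 239.44966402544225}
((488.48028564453125, 311.1309509277344), (38.746707916259766, 38.61316680908203), 24.498157501220703) 0.06537994087571589
```

View pics/w4.png

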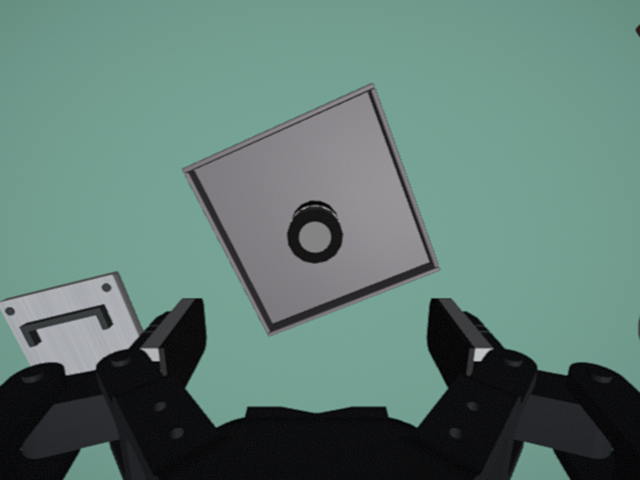

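The eyepiece stands upright at the tray centre, at pixel (315,235). Its top is 65 mm up, and 66 mm was expected. Now on to the module.

>>> step_arm(
  moves=[
    [[-31,-50,0],[0,0,0],1],
    [[-62,-100,0],[0,0,0],1],
    [[-94,-150,0],[0,0,0],1],
    [[-126,-200,0],[0,0,0],1],
    [[-158,-250,0],[0,0,0],1],
    [[-190,-300,0],[0,0,0],1],
    [[-222,-350,0],[0,0,0],1],
    [[-250,-393,0],[0,0,0],1],
  ],
)

```text
clock: 10.42
tool_pos: [0.5554, -0.1507, 0.1689]
orientation: [-0.001, 0.208, 0.978, 0.0]
ft_force: [0.2, 0.6, -0.6]
finger_gap: 0.999
```

```bash
python3 -c "
from h import *
go(.5665,-.1955,.17,67.5)"
```

```text
t 10.43 yawy 66.02 shift [-28.3 -36.4  -1.2] rot [-0.02 -0.12 -1.48] gap 0.999 pos [ 0.5554 -0.1507  0.1689]
```

>>> step_arm(
  moves=[
    [[-20,-25,0],[0,0,-1.5],1],
    [[-28,-36,0],[0,0,-1.5],1],
    [[-28,-36,0],[0,0,-1.5],1],
    [[-28,-36,0],[0,0,-1.5],1],
  ],
)

```text
clock: 10.92
tool_pos: [0.5667, -0.1916, 0.1698]
orientation: [-0.001, 0.194, 0.981, 0.0]
ft_force: [-0.1, 0.4, -0.7]
finger_gap: 0.999
```

```bash
python3 -c "
from h import *
grab('wrist','w5')
W,p=cloud('w5'); z=W[...,2]
near=(np.hypot(W[...,0]-.5665,W[...,1]+.1955)<.1)
for lo,hi in((.038,.05),(.02,.05)):
  m=near&(z>lo)&(z<hi)
  r=cv2.minAreaRect((W[m][:,:2]*1000).astype(np.float32));print(lo,m.sum(),r,np.median(z[m]))
m=near&(z>.022)&(z<.036);print(np.median(W[m],0))
go(.5665,-.1955,.009,67.5)
"
```

```text
{'fx': 372.2182015576082, 'fy': 372.2182015576082, 'cx': 316.1872836842374, 'cy': 239.44966402544225}
0.038 6070 ((567.7628173828125, -195.50637817382812), (44.04607009887695, 80.39720153808594), 67.83500671386719) 0.043663632467387026
0.02 7030 ((583.6827392578125, -201.9918212890625), (44.04607009887695, 115.61184692382812), 67.83500671386719) 0.04349911966219164
[ 0.62043919 -0.21635002  0.03005725]
t 10.97 yawy 67.61 shift [ -1.2  -3.8 161.1] rot [ 0.01 -0.05  0.11] gap 1.002 pos [ 0.5669 -0.1916  0.1701]
```

View pics/w5.png

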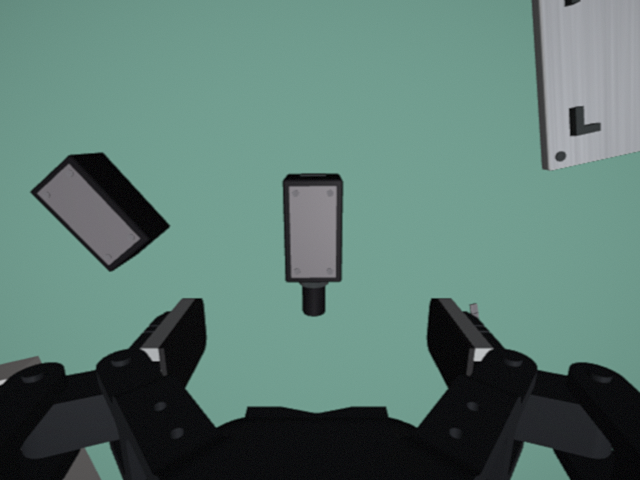

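The module is at (313,230) with its barrel pointing down in the image, which is away from the robot. It measures (0.5677, −0.1955), yaw −22.2°, size 44×80 mm. The bystander is at (100,210), clear of the fingers. Descending.

>>> step_arm(
  moves=[
    [[-2,-3,45],[0,0,0],1],
    [[-2,-3,90],[0,0,0],1],
    [[-2,-3,125],[0,0,0],1],
    [[-2,-3,150],[0,0,0],1],
    [[-2,-3,160],[0,0,0],1],
    [[-2,-3,160],[0,0,0],1],
    [[-2,-3,160],[0,0,0],1],
  ],
)

```text
clock: 11.85
tool_pos: [0.5688, -0.1965, 0.0115]
orientation: [0.001, 0.194, 0.981, -0.0]
ft_force: [0.5, 1.1, 0.4]
finger_gap: 1.0
```

```bash
python3 -c "
from h import *
go(.5677,-.1955,.009,67.8)"
```

```text
t 11.85 yawy 67.58 shift [1.4 0.5 2.5] rot [ 0.01  0.1  -0.22] gap 1.0 pos [ 0.5688 -0.1965  0.0115]
```

>>> step_arm(
  moves=[
    [[1,0,1],[0,0,0],0.7],
    [[1,0,1],[0,0,0],0.5],
    [[1,0,1],[0,0,0],0.3],
    [[1,0,1],[0,0,0],0.3],
    [[1,0,1],[0,0,0],0.3],
    [[1,0,1],[0,0,0],0.3],
    [[1,0,1],[0,0,0],0.3],
    [[1,0,1],[0,0,0],0.3],
  ],
)

```text
clock: 12.85
tool_pos: [0.5674, -0.1962, 0.01]
orientation: [0.0, 0.195, 0.981, -0.0]
ft_force: [-0.9, 1.5, 6.5]
finger_gap: 0.507
```

```bash
python3 -c "
from h import *
go(.5677,-.1955,.009,67.8)"
```

```text
t 12.85 yawy 67.55 shift [0.  0.8 1. ] rot [ 0.01  0.05 -0.25] gap 0.507 pos [ 0.5674 -0.1962  0.01  ]
```

>>> step_arm(
  moves=[
    [[0,0,0],[0,0,0],0.3],
    [[0,0,-4],[0,0,0],0.3],
    [[0,0,-15],[0,0,0],0.3],
    [[0,0,-35],[0,0,0],0.3],
    [[0,0,-60],[0,0,0],0.3],
    [[0,0,-80],[0,0,0],0.3],
    [[0,0,-90],[0,0,0],0.3],
    [[0,0,-90],[0,0,0],0.3],
  ],
)

```text
clock: 13.85
tool_pos: [0.5675, -0.1963, 0.1004]
orientation: [0.001, 0.195, 0.981, -0.0]
ft_force: [-0.0, -0.2, -3.7]
finger_gap: 0.506
```

```bash
python3 -c "
from h import *
grab('wrist','w6');grab('side','s6')
go(.5307,.0626,.1,80.3)
p=cv2.imread('pics/s6.png');cv2.imwrite('pics/s6c.png',cv2.resize(p[200:340,260:420],None,fx=4,fy=4,interpolation=cv2.INTER_CUBIC))
W,p=cloud('w6'); z=W[...,2]
s=sense();m=(np.hypot(W[...,0]-.567,W[...,1]+.195)<.1)&(z>.09)&(z<.16);print(m.sum())
"
```

```text
{'fx': 372.2182015576082, 'fy': 372.2182015576082, 'cx': 316.1872836842374, 'cy': 239.44966402544225}
{'fx': 443.18853650175146, 'fy': 443.18853650175146, 'cx': 315.5983979070266, 'cy': 237.92155419412333}
t 13.95 yawy 67.56 shift [131.9 225.3  -1. ] rot [  0.    -0.04 -12.74] gap 0.507 pos [ 0.5666 -0.196   0.099 ]
43297
```

View pics/w6.png

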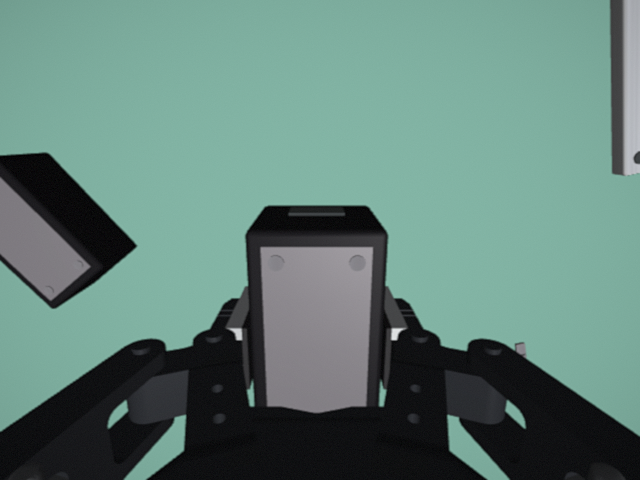

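View pics/s6c.png

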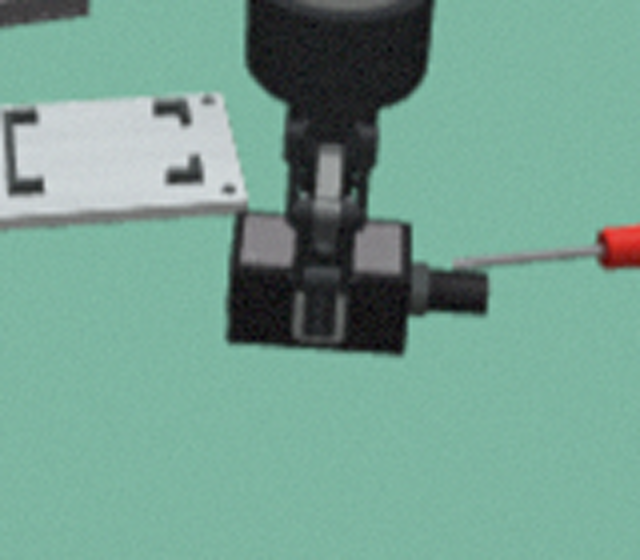

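The module is held level with the jaws at its middle, and its barrel is on the right at crop (455,290). I'm moving it over the pocket and turning it −12.7°.

>>> step_arm(
  moves=[
    [[13,22,0],[0,0,0],0.3],
    [[35,60,0],[0,0,-3],0.3],
    [[60,103,0],[0,0,-6],0.3],
    [[86,147,0],[0,0,-9],0.3],
    [[110,188,0],[0,0,-12],0.3],
    [[126,215,0],[0,0,-12.7],0.3],
    [[132,225,0],[0,0,-12.7],0.3],
    [[132,225,0],[0,0,-12.7],0.3],
  ],
)

```text
clock: 14.95
tool_pos: [0.5306, 0.0624, 0.0988]
orientation: [-0.0, 0.084, 0.996, -0.0]
ft_force: [0.6, 0.2, -3.1]
finger_gap: 0.505
```

>>> step_arm(
  moves=[
    [[0,0,0],[0,0,0],0.3],
    [[0,0,0],[0,0,0],0.3],
  ],
)

```text
clock: 15.2
tool_pos: [0.531, 0.0612, 0.0992]
orientation: [-0.0, 0.086, 0.996, -0.0]
ft_force: [0.6, 0.1, -3.2]
finger_gap: 0.508
```

```bash
python3 -c "
from h import *
go(.5307,.0626,.0215,80.3)
grab('wrist','w7')"
```

```text
t 15.2 yawy 80.18 shift [ 0.6  1.3 77.7] rot [-0.01 -0.01 -0.12] gap 0.508 pos [0.531  0.0612 0.0992]
{'fx': 372.2182015576082, 'fy': 372.2182015576082, 'cx': 316.1872836842374, 'cy': 239.44966402544225}
```

View pics/w7.png

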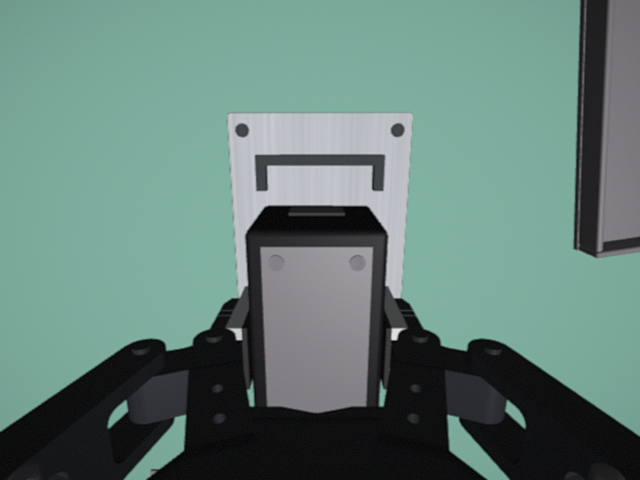

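The module is parallel to the fixture and centred on it: the bar's centre is at x≈319 and the module's at x≈317. Lowering.

>>> step_arm(
  moves=[
    [[0,1,10],[0,0,0],0.3],
    [[0,1,28],[0,0,0],0.3],
    [[0,1,48],[0,0,0],0.3],
    [[0,1,62],[0,0,0],0.3],
    [[0,1,69],[0,0,0],0.3],
    [[0,1,72],[0,0,0],0.3],
    [[0,1,73],[0,0,0],0.3],
    [[0,1,73],[0,0,0],0.3],
  ],
)

```text
clock: 16.25
tool_pos: [0.5314, 0.0633, 0.0267]
orientation: [0.0, 0.085, 0.996, 0.0]
ft_force: [-0.3, 0.3, -2.8]
finger_gap: 0.509
```

>>> step_arm(
  moves=[
    [[0,0,1],[0,0,0],0.3],
    [[0,0,2],[0,0,0],0.3],
    [[0,0,3],[0,0,0],0.3],
    [[0,0,3],[0,0,0],0.3],
    [[0,0,3],[0,0,0],0.3],
  ],
)

```text
clock: 16.88
tool_pos: [0.5311, 0.0632, 0.0233]
orientation: [-0.0, 0.085, 0.996, -0.0]
ft_force: [-0.5, -0.2, -2.5]
finger_gap: 0.505
```

>>> step_arm(
  moves=[
    [[0,0,0.5],[0,0,0],0.3],
    [[0,0,1],[0,0,0],0.3],
    [[0,0,1.5],[0,0,0],0.3],
    [[0,0,1.5],[0,0,0],0.3],
  ],
)

```text
clock: 17.38
tool_pos: [0.5311, 0.0632, 0.022]
orientation: [0.0, 0.085, 0.996, 0.0]
ft_force: [-2.0, -0.4, 2.9]
finger_gap: 0.505
```

Contact at the expected height (0.022). Releasing and retreating.

>>> step_arm(
  moves=[
    [[0,0,0],[0,0,0],0.58],
    [[0,0,0],[0,0,0],0.65],
    [[0,0,0],[0,0,0],0.8],
    [[0,0,0],[0,0,0],1],
    [[0,0,0],[0,0,0],1],
    [[0,0,0],[0,0,0],1],
    [[0,0,0],[0,0,0],1],
  ],
)

```text
clock: 18.25
tool_pos: [0.531, 0.0632, 0.0218]
orientation: [-0.0, 0.085, 0.996, -0.0]
ft_force: [-0.3, 0.2, 0.2]
finger_gap: 1.0
```

>>> step_arm(
  moves=[
    [[0,0,-15],[0,0,0],1],
    [[0,0,-45],[0,0,0],1],
    [[0,0,-85],[0,0,0],1],
    [[0,0,-130],[0,0,0],1],
    [[0,0,-160],[0,0,0],1],
    [[0,0,-160],[0,0,0],1],
    [[0,0,-160],[0,0,0],1],
  ],
)

```text
clock: 19.12
tool_pos: [0.5306, 0.0632, 0.1817]
orientation: [-0.0, 0.085, 0.996, -0.0]
ft_force: [-0.4, 0.2, -0.3]
finger_gap: 1.001
```

```bash
python3 -c "
from h import *
go(.5307,.0626,.1)
grab('wrist','w8');grab('side','s8')
W,p=cloud('w8'); z=W[...,2]
near=(np.hypot(W[...,0]-.5307,W[...,1]-.0626)<.11)
for lo,hi in((.05,.065),(.009,.014)):
  m=near&(z>lo)&(z<hi)
  r=cv2.minAreaRect((W[m][:,:2]*1000).astype(np.float32));print(lo,m.sum(),r,np.median(z[m]))
m=near&(z>.05)&(z<.065);A=np.c_[W[m][:,:2],np.ones(m.sum())];print('slope',np.linalg.lstsq(A,z[m],rcond=None)[0])
W,p=cloud('s8'); z=W[...,2];m=(np.hypot(W[...,0]-.4877,W[...,1]-.312)<.06)&(z>.05)&(z<.08);print('eyep',m.sum(),cv2.minAreaRect((W[m][:,:2]*1000).astype(np.float32)),np.nanmax(z[m]))
"
```

```text
t 19.12 yawy 80.26 shift [-0.2 -0.5 81.7] rot [-0.   -0.01 -0.  ] gap 1.001 pos [0.5306 0.0632 0.1817]
{'fx': 372.2182015576082, 'fy': 372.2182015576082, 'cx': 316.1872836842374, 'cy': 239.44966402544225}
{'fx': 443.18853650175146, 'fy': 443.18853650175146, 'cx': 315.5983979070266, 'cy': 237.92155419412333}
0.05 6090 ((530.5297241210938, 62.52226257324219), (44.03705596923828, 79.46056365966797), 80.23921203613281) 0.055661471260517126
0.009 14803 ((530.7979736328125, 62.61994934082031), (109.98263549804688, 159.6735382080078), 80.24774932861328) 0.01126777565441378
slope [0.00177396 0.0001602  0.0546817 ]
eyep 160 ((488.3655700683594, 308.82647705078125), (37.012603759765625, 37.38996505737305), 81.17923736572266) 0.07068881531016147
```

View pics/w8.png

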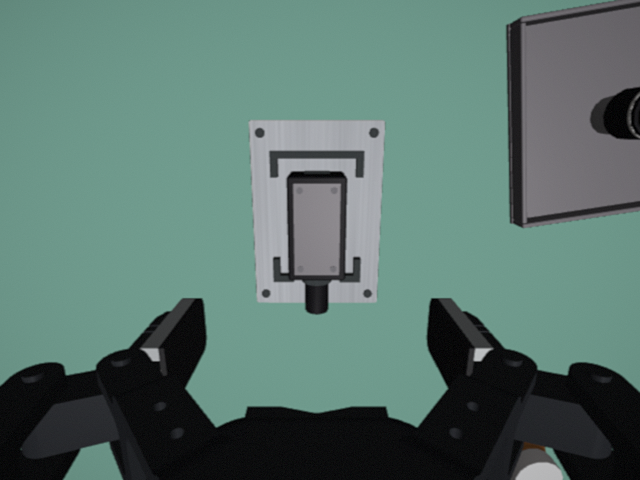

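View pics/s8.png

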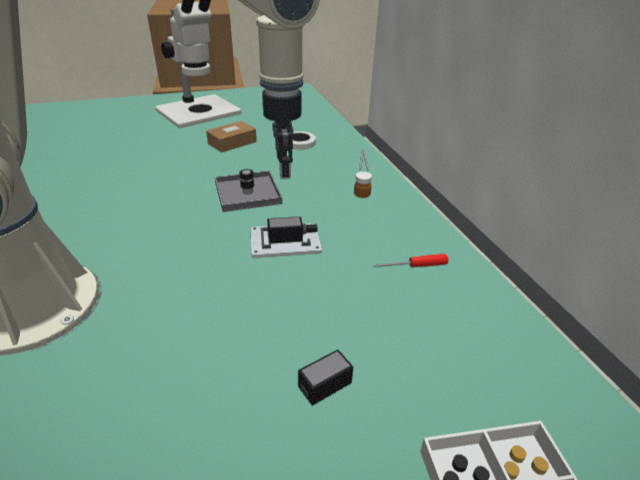

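The module lies flat in the pocket at wrist pixel (317,230), with its barrel out of the open end at (317,295). The eyepiece stands upright in the tray at side pixel (247,180). Handing in.

```bash
python3 -c "
from plant import *
print(sign_off())"
```

```text
the job is handed in; nothing more can be done
None
```

The eyepiece now stands upright in the grey tray and the camera module lies flat in the fixture's pocket. I handed the job in at about 19 s of the 58 s allowed; no verdict was reported.

- **Eyepiece:** I lowered it until the wrist force showed contact, then released it. The wrist camera put it within about 1 mm of the tray centre, with its top at 65 mm where 66 mm was expected.
- **Module:** It was also lowered to contact before release. The last wrist view showed it within 1 mm of the pocket centre and within 0.1° of the fixture's direction. Its top is level at 55.7 mm (56 mm expected) and the barrel points out of the open end.
- **Robot:** The gripper is open and well clear of everything.
- **One disagreement:** In the last check the side camera placed the eyepiece about 3 mm off the wrist reading in y, with a highest point of 71 mm. That camera sees the eyepiece from far off and at an angle, and both readings are well within tolerance.

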